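Lay a straightedge flush against a phone frame

TASK

Check the opened phone frame for bend: lay the steel straightedge flat on the mat with its working edge (the long side that the orange grip is set back from) flush against the frame's free long edge, the one with no jaw on it, centred along it to within about two centimetres, and let go. Leave the other things on the table where they are.

Things in the scene. Friction and masses are not known exactly. Their poses are not given: they have to be found in the camera images.
- straightedge: Steel bar lying flat, 200 mm (own y) x 24 mm (own x) x 12 mm, about 0.4 kg, with an orange upright grip on top: 90 mm long (y), 12 mm thick (x), reaching 12 to 46 mm above the bar's underside, its middle plane at x = -4 mm (10 mm of bare bar top on the working side, 2 mm on the other). Origin: centre of the underside; z up. Working face: the long side at x = +12 mm, looking to +x.
- grip_mid (a point): Middle of the straightedge's orange grip, 30 mm above its underside; axes as the straightedge's
- edge_mid (a point): Middle of the straightedge's working face (12 mm to +x of the bar's origin, 6 mm above its underside); axes as the straightedge's
- edge_left (a point): Point on the working face 80 mm to +y of edge_mid; axes as the straightedge's
- edge_right (a point): Point on the working face 80 mm to -y of edge_mid; axes as the straightedge's
- jig: Dark steel jig fixed to the table, holding an opened blue phone frame (green board, black battery): 160 mm (own y) x 78 mm (own x), from 3 to 12 mm above the table. Black jaws 18 mm high hold its short ends (30 mm or more back from the free edge) and its far long side (brass thumbscrew). Origin: under the frame's centre, at table height. The free long edge is at x = -39 mm, looking to -x.
- frame_edge (a point): Middle of the frame's free long edge, 6 mm above the table; own +x points into the frame, square to the edge; own y runs along the edge, which reaches from -80 to +80 mm
- spray_can: Bystander: yellow spray can, 66 mm across, 190 mm tall; origin under its centre
- screw_tray: Bystander: shallow green divided tray, 90 x 130 x 22 mm; origin under its centre
- spare_phone: Bystander: white phone with a black screen lying flat, 72 x 150 x 9 mm; origin under its centre
- screwdriver: Bystander: red-handled screwdriver, 160 mm, lying on the far side of the mat; its own x axis runs from handle to tip
- brush: Bystander: wooden cleaning brush, 170 mm, lying on the table; its own x axis runs from handle to bristles
- cleaner: Bystander: amber bottle with white cap, 60 mm across, 130 mm tall; origin under its centre

How it is judged (in metres and radians):
At the end, for the whole second after the job is handed in: The straightedge lies flat on the mat (underside within 3 mm of it, tilt under 0.05 rad) and at rest, its working face towards the frame and no more than 2.5 mm from the frame's free edge at both points 80 mm either side of its middle, its middle within 25 mm of the edge's middle along the edge (x of edge_left in the frame of frame_edge between -0.0025 and 0.0025 m and x of edge_right in the frame of frame_edge between -0.0025 and 0.0025 m and y of edge_mid in the frame of frame_edge between -0.025 and 0.025 m and angle between straightedge's own z axis and vertical below 0.05 rad and height (world z) of straightedge below 0.003 m and linear speed of straightedge below 0.01 m/s and angular speed of straightedge below 0.05 rad/s); the robot touches nothing.
It fails at once if a bystander was moved by more than 30 mm (distance of any of spray_can, screw_tray, spare_phone, screwdriver, brush, cleaner from where it was at the start of the episode above 0.03 m).
It also fails if it takes over 38 s, if anything falls off the work surface, if the arm or the gripper's body presses on something with over 40 N, if the wrist force passes 120 N, or if a joint passes its speed limit or range.

ROBOT

A 7-joint arm with a two-finger parallel gripper is mounted at the origin on the work surface. World frame = base frame: x ahead of the robot, y to its left, z up, the work surface at z = 0. Lengths are in m, angles in degrees, forces in N, time in s.
With the tool pointing down it reaches from about 0.425 to 0.875 m from the base axis. Payload 4.7 kg.
Tool frame: the origin (TCP) lies at the very end of the fingers, on their centre line; the grasp point (between the pads) lies 19 mm behind it; z points along the fingers, y is the line along which they close (so a half turn about z gives the same grasp; the last joint's range is limited). The gripper opens to 87 mm and grips with 3 to 60 N. Pads are 19 mm wide; open, the fingers measure 117 mm over their backs; the gripper's body (75 mm by 190 mm) begins 51 mm behind the grasp point.
Start: joints at [-69.838, 18.392, -4.016, 83.108, 1.295, 78.541, -3.26], TCP at [0.215, 0.613, 0.189] pointing down, gripper open.
Joint ranges: [-163.93, 163.93], [-17.29, 119.83], [-79.2, 71.16], [3.27, 140.29], [-89.18, 269.18], [5.43, 117.66], [-154.24, 154.24]. Speed limits (degrees/s): [147.25, 147.25, 180, 180, 180, 180, 180].

INTERFACE

Orientations are given as [roll, pitch, yaw] about the fixed x, y, z axes, in that order (R = Rz(yaw) Ry(pitch) Rx(roll)).
In Python, from cell import get_obs, cams, ticket, finder gives the robot as it stands.
- The arm moves only by the shell command python3 -m creep 'ROWS' [FORCE]. ROWS is text: rows parted by semicolons, each of 5 numbers parted by spaces: the shift along the world's x, y, z in m, then the turn about the world's z in degrees, then the finger opening in m, from 0 to 0.087. A call has 1 to 8 rows; each row shifts and turns the commanded pose from where the row before left it; what a row does not reach is not made up. A row lasts 1/8 s, in which the tool goes at most 62.5 mm and 10.7 degrees, less where a joint would pass 70% of its speed; a pose out of reach is approached as far as the arm can. A call with a gripper value outside its range is refused whole. The fingers move at their own pace and stop on an object; FORCE is the grip in N (left out, the last holds). Time passes only in rows, so rows that do not move let the fingers close. It gives the time, the measured TCP pose, the force, the opening and the grip force at its end, in the units of the state.
- get_obs(): the state, without advancing time (a new reading comes with each control period).
- cams.read_camera(name): name is "scene" or "top" or "wrist"; returns the picture (480x640x3 uint8, red, green, blue); there is no depth.
- cams.calibration(name): a dict with "fx", "fy", "cx", "cy" (pixels), "extrinsics" (4x4, takes a point from world to camera coordinates). Camera axes: x right, y down, z forward; pixel columns grow to the right and rows downward; lengths in m; the calibration is good to about 2 mm. A picture is of the moment at which its call begins: read the wrist's pose just before it. calibration takes no time and is no camera call; for the wrist camera it gives the pose at the moment of the call.
- ticket.sign_off(): hands the job in; it is judged then, once.
Trained networks look in the newest picture that a camera, given by its name, has taken for a name from the list of things; names that differ only in an ending like _2 or _b are one class to them, and where a whole thing is asked for, a point or a joint stands for the part that bears it (a point fixed in the world has none). Each returns a list of dicts, best first, with "p" (0 to 1); they miss things now and then, are a little off and sometimes report something else, mostly with a low value. They report only what shows in the picture. A call takes as long as a camera call.
- finder.masks_of(name, camera): "mask" (480x640 bool, what is visible of it) and "xy" ([column, row] in pixels, amid what is visible of it).
- finder.tip_of(name, camera): "xy" ([column, row] in pixels: a listed point, or the origin of a listed thing).
The state is a dict: "time_s": time; "qpos": joint angles; "joint_velocities": joint speeds; "effort": joint torques, N m; "tool_pos": TCP position; "tool_rot": TCP orientation; "force": force on the tool from outside, world axes, zero at the start; "wrist_torque": the same for the moment, N m; "grip_width": finger opening in m; "grasp_force": force on a finger pad.
Only numpy, scipy, OpenCV 4.12 (cv2) and the standard library are available. Lean on these libraries where they do the work, as an engineer would, in place of code of your own. Each camera call takes 0.05 s, during which the arm holds its last target. There are 200 camera calls.

## Working session

There is one attempt and no reset: what is moved stays moved. The work goes in short steps, Python scripts to look and compute and a shell command to move; the robot and the scene stay as the last step left them, time stands still between calls to the robot, and variables do not carry over. Pictures are saved under pics/ and viewed, at most 13 in all, crops included, and the job is handed in when it is done.

```bash
mkdir -p pics
cat > h.py <<'E'
import numpy as np, cv2
from cell import get_obs, cams, ticket, finder
def ray(cam,uv,z):
    c=cams.calibration(cam);E=np.array(c["extrinsics"]);R=E[:3,:3];t=E[:3,3]
    o=-R.T@t;d=R.T@np.array([(uv[0]-c["cx"])/c["fx"],(uv[1]-c["cy"])/c["fy"],1])
    return o+d*(z-o[2])/d[2]
def proj(cam,P):
    c=cams.calibration(cam);E=np.array(c["extrinsics"]);p=E[:3,:3]@np.array(P)+E[:3,3]
    return np.array([c["fx"]*p[0]/p[2]+c["cx"],c["fy"]*p[1]/p[2]+c["cy"]])
def snap(cam,fn=None):
    im=cams.read_camera(cam)
    if fn: cv2.imwrite("pics/"+fn,im[:,:,::-1])
    return im
E
python3 - <<'E'
from h import *
for cam in ["top","scene"]:
    snap(cam,cam+"0.png")
    for n,z in [("grip_mid",.03),("edge_mid",.006),("edge_left",.006),("edge_right",.006),("frame_edge",.006),("jig",0),("straightedge",0)]+([(b,0) for b in ["spray_can","screw_tray","spare_phone","screwdriver","brush","cleaner"]] if cam=="top" else []):
        r=finder.tip_of(n,cam)
        for q in r[:1]: print(cam,n,round(q["p"],2),np.round(q["xy"],1),ray(cam,q["xy"],z).round(4))
o=get_obs();print(o["time_s"],o["tool_pos"],o["tool_rot"],o["grip_width"])
E
```

```text
top grip_mid 0.77 [390.6 256.3] [ 0.5414 -0.1825  0.03  ]
top edge_mid 0.75 [391.8 251.6] [ 0.5556 -0.189   0.006 ]
top edge_left 0.58 [368.  245.1] [ 0.5736 -0.1275  0.006 ]
top edge_right 0.96 [424.5 260.5] [ 0.5311 -0.2731  0.006 ]
top frame_edge 0.89 [251.5 255.7] [0.5505 0.1764 0.006 ]
top jig 0.9 [248.1 243.8] [0.5824 0.1861 0.    ]
top straightedge 0.9 [391.8 254.3] [ 0.5491 -0.1895  0.    ]
top spray_can 0.82 [140.2 223.6] [0.6403 0.4706 0.    ]
top screw_tray 0.93 [309.5 162.9] [0.7972 0.0224 0.    ]
top spare_phone 0.82 [506.2 222. ] [ 0.6297 -0.4927  0.    ]
top screwdriver 0.63 [390.5 162.3] [ 0.7954 -0.1937  0.    ]
top brush 0.63 [137.9 306.6] [0.4234 0.4709 0.    ]
top cleaner 0.64 [249.6 257.7] [0.5458 0.1821 0.    ]
scene grip_mid 0.86 [257.3 270.8] [ 0.5372 -0.1937  0.03  ]
scene edge_mid 0.89 [257.2 280.2] [ 0.5459 -0.2033  0.006 ]
scene edge_left 0.64 [289.  271.8] [ 0.5806 -0.1168  0.006 ]
scene edge_right 0.75 [232.7 291.5] [ 0.5352 -0.278   0.006 ]
scene frame_edge 0.9 [349.3 220.4] [0.5311 0.1786 0.006 ]
scene jig 0.92 [356.4 229.3] [0.5735 0.1681 0.    ]
scene straightedge 0.95 [261.6 277.9] [ 0.542  -0.1856 -0.    ]
1.1 [0.21544881 0.6132807  0.18908888] [1.79994175e+02 6.67315349e-04 1.60642704e+02] 0.08675337583829279
```

View pics/top0.png

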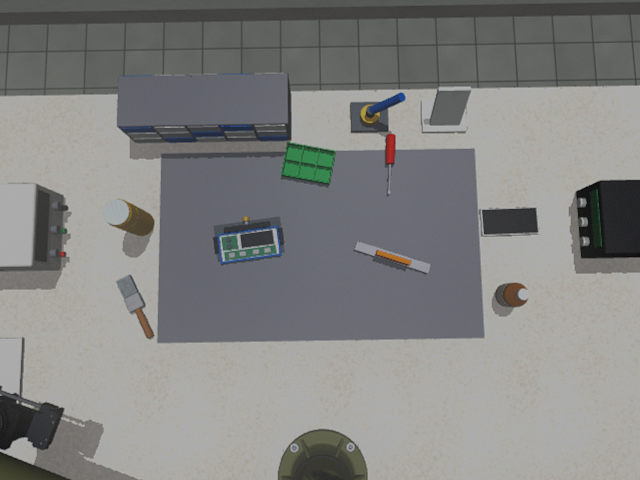

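View pics/scene0.png

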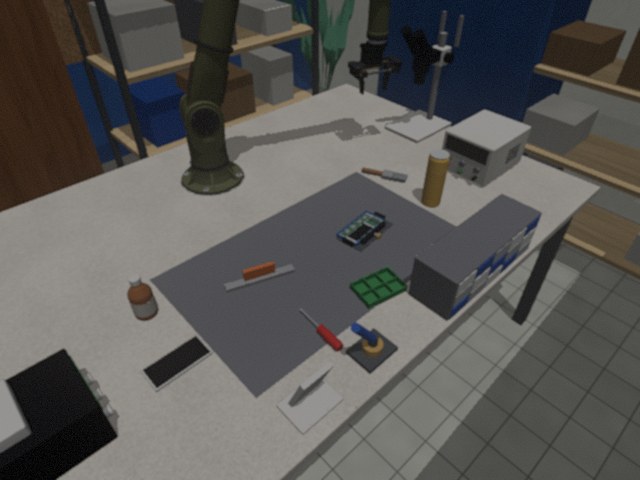

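The top view shows the straightedge at about (357,247)–(429,268), with its grip set to the robot side, so the working face looks to +x. The frame's free edge runs from about (220,264) to (281,257) and faces the robot. The "cleaner" report was wrong: the bottle is at about (514,295). I'll move over the straightedge and look with the wrist camera.

```bash
python3 -m creep '.03 -.04 .015 -5.4 .087;.03 -.04 .015 -5.4 .087;.03 -.04 .015 -5.4 .087;.03 -.04 .015 -5.4 .087;.03 -.04 .015 -5.4 .087;.03 -.04 .015 -5.4 .087;.03 -.04 .015 -5.4 .087;.03 -.04 .015 -5.4 .087'
python3 -m creep '.01 -.06 -.01 -5.4 .087;.01 -.06 -.01 -5.4 .087;.01 -.06 -.01 -5.4 .087;.01 -.06 -.01 -5.4 .087;.01 -.06 -.01 -5.4 .087;.01 -.06 -.01 -5.4 .087;.01 -.06 -.01 -5.4 .087;.01 -.06 -.01 -5.4 .087'
python3 -m creep '0 0 0 0 .087;0 0 0 0 .087'
cat > look.py <<'E'
import sys
from h import *
o=get_obs();print(o["time_s"],np.round(o["tool_pos"],4),np.round(o["tool_rot"],2))
snap("wrist",sys.argv[1])
for n,z in [("grip_mid",.03),("edge_mid",.006),("edge_left",.006),("edge_right",.006),("straightedge",0),("frame_edge",.006),("jig",0)]:
    for q in finder.tip_of(n,"wrist")[:1]: print(n,round(q["p"],2),np.round(q["xy"],1),ray("wrist",q["xy"],z).round(4))
E
python3 look.py w1.png
```

```text
time_s: 2.1
tool_pos: [0.4563, 0.2919, 0.3099]
tool_rot: [180.0, -0.0, 117.3]
force: [-0.5, 0.8, -0.6]
grip_width: 0.0871
grasp_force: 0.0
time_s: 3.1
tool_pos: [0.5357, -0.1884, 0.2293]
tool_rot: [179.9, -0.0, 74.1]
force: [0.1, 0.5, 0.3]
grip_width: 0.0872
grasp_force: 0.0
time_s: 3.35
tool_pos: [0.5355, -0.1861, 0.229]
tool_rot: [-180.0, -0.0, 74.3]
force: [0.6, 0.5, 1.2]
grip_width: 0.0866
grasp_force: 0.0
3.35 [ 0.5355 -0.1861  0.229 ] [-1.7998e+02 -3.0000e-02  7.4260e+01]
grip_mid 0.68 [323.3 214.9] [ 0.5379 -0.1867  0.03  ]
edge_mid 0.94 [334.4 210.8] [ 0.5518 -0.1894  0.006 ]
edge_left 0.87 [339.9 147.3] [ 0.5781 -0.1173  0.006 ]
edge_right 0.68 [335.4 272.6] [ 0.5316 -0.2691  0.006 ]
straightedge 0.71 [327.5 208. ] [ 0.5441 -0.1854  0.    ]
```

View pics/w1.png

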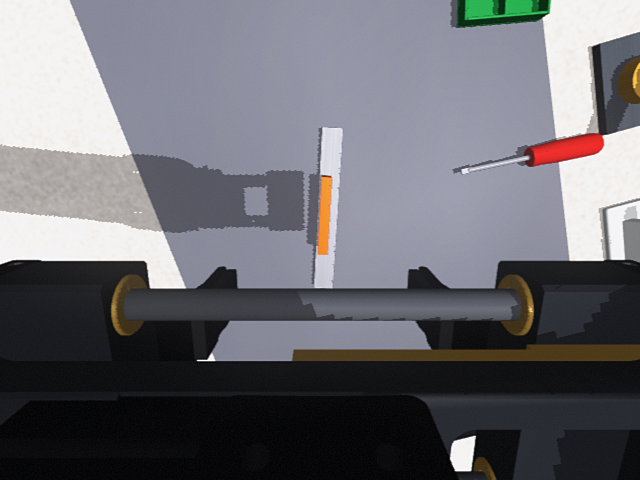

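The wrist view shows the bar from (331,128) to (323,288) and the orange grip at about (325,215). The fingers are below the bar in the image. I'll refine the bar's axis by segmentation.

```bash
cat > seg.py <<'E'
from h import *
# grip line: orange mask -> top-plane points
im=snap("wrist"); hsv=cv2.cvtColor(im,cv2.COLOR_RGB2HSV)
m=((hsv[...,0]>5)&(hsv[...,0]<22)&(hsv[...,1]>150)&(hsv[...,2]>120)); m[282:]=0
v,u=np.nonzero(m); P=np.array([ray("wrist",p,.046)[:2] for p in np.c_[u,v]])
r=cv2.minAreaRect(P.astype(np.float32)*1000);print("grip(z=.046)",r)
b=((hsv[...,2]>165)&(hsv[...,1]<60)); n,l,s,c=cv2.connectedComponentsWithStats(b.astype(np.uint8))
k=l[160,340 if l[160,340] else 333];bm=l==k;print(s[k])
pts=[]
for row in range(135,285):
    x=np.nonzero(bm[row])[0]
    if len(x)>2: pts.append(ray("wrist",(x.max()+.5,row),.012)[:2])
pts=np.array(pts);f=cv2.fitLine(pts.astype(np.float32),cv2.DIST_HUBER,0,.001,.001).ravel()
d=f[:2]*np.sign(f[1]);print("bar edge yaw",np.degrees(np.arctan2(-d[0],d[1])),"ends",pts[0],pts[-1], "pt",f[2:])
E
python3 seg.py
```

```text
grip(z=.046) ((701.6151123046875, -153.4957733154297), (386.7429504394531, 80.72179412841797), 11.84975528717041)
[  292    18   348   270 47125]
bar edge yaw -78.914925 ends [ 0.91902437 -0.20066178] [ 0.66792993 -0.32290283] pt [ 0.83061785 -0.279731  ]
```

```bash
sed -i 's/m\[282:\]=0/m[282:]=0;m[:,:290]=0;m[:,370:]=0/; s/^b=.*/b=((hsv[...,2]>190)\&(hsv[...,1]<60)); b[:,:300]=0;b[:,365:]=0;b[:,:]\&=True; n,l,s,c=cv2.connectedComponentsWithStats(b.astype(np.uint8))/' seg.py
python3 - <<'E'
import cv2
im=cv2.imread("pics/w1.png")
for r in (140,200,265): print(im[r,310:350:3].tolist())
E
python3 seg.py
```

```text
[[164, 147, 146], [168, 150, 148], [168, 152, 150], [103, 92, 92], [223, 211, 209], [228, 219, 217], [229, 219, 218], [232, 224, 223], [231, 223, 223], [229, 219, 219], [233, 223, 222], [168, 151, 150], [170, 153, 151], [171, 153, 152]]
[[100, 91, 92], [101, 93, 93], [100, 90, 92], [158, 146, 148], [46, 148, 245], [52, 150, 243], [52, 155, 245], [198, 187, 201], [231, 221, 221], [222, 210, 210], [169, 152, 150], [169, 154, 154], [171, 154, 154], [171, 154, 154]]
[[166, 150, 149], [97, 86, 86], [230, 219, 218], [218, 204, 205], [215, 205, 204], [220, 209, 208], [218, 208, 207], [220, 207, 208], [171, 156, 156], [164, 148, 146], [165, 149, 149], [165, 149, 148], [166, 150, 148], [166, 148, 147]]
grip(z=.046) ((538.1354370117188, -187.76095581054688), (89.14591217041016, 11.165289878845215), 71.27982330322266)
[ 314  127   29  161 2169]
bar edge yaw -18.931314 ends [ 0.58399611 -0.10645999] [ 0.52362476 -0.28235952] pt [ 0.5571005  -0.18378218]
```

Grip measures 89 x 11 mm, centred at (0.538, −0.188) with yaw −18.8°, and the bar edge agrees. I'll descend and grasp.

```bash
python3 -m creep '.0025 -.001 -.032 -3 .087;0 0 -.032 0 .087;0 0 -.032 0 .087;0 0 -.032 0 .087;0 0 -.032 0 .087;0 0 -.03 0 .087;0 0 -.012 0 .087;0 0 -.010 0 .087'
python3 -m creep '0 0 0 0 .087;0 0 0 0 .03;0 0 0 0 .0;0 0 0 0 0;0 0 0 0 0;0 0 0 0 0;0 0 0 0 0' 40
```

```text
time_s: 4.85
tool_pos: [0.5384, -0.1878, 0.0171]
tool_rot: [180.0, 0.0, 71.3]
force: [-0.0, 0.0, -0.1]
grip_width: 0.0867
grasp_force: 0.0
time_s: 5.72
tool_pos: [0.5379, -0.1877, 0.0171]
tool_rot: [180.0, 0.0, 71.2]
force: [0.7, 0.4, -0.1]
grip_width: 0.035
grasp_force: 0.0
```

```bash
python3 -m creep '0 0 0 0 0;0 0 0 0 0;0 0 0 0 0;0 0 0 0 0;0 0 0 0 0'
python3 -m creep '0 0 .02 0 0;0 0 .04 0 0;-.005 .04 .05 4 0;-.01 .05 .05 4 0;-.01 .05 .03 4 0;-.01 .04 .02 4 0;0 .02 0 4 0;0 0 0 3 0'
python3 -m creep '0 0 0 0 0;0 0 0 0 0;0 0 0 0 0'
python3 look.py w2.png
```

```text
time_s: 6.35
tool_pos: [0.5379, -0.1877, 0.0171]
tool_rot: [180.0, 0.0, 71.2]
force: [0.2, 0.8, -0.6]
grip_width: 0.0006
grasp_force: 0.0
time_s: 7.35
tool_pos: [0.5044, 0.0063, 0.2197]
tool_rot: [180.0, -0.0, 94.5]
force: [-0.5, -1.1, -0.1]
grip_width: 0.0005
grasp_force: 0.0
time_s: 7.72
tool_pos: [0.5043, 0.0042, 0.2193]
tool_rot: [-180.0, 0.0, 94.2]
force: [-0.1, 0.0, -0.1]
grip_width: 0.0004
grasp_force: 0.0
7.725 [0.5043 0.0042 0.2193] [-1.7998e+02  2.0000e-02  9.4150e+01]
frame_edge 0.66 [366.2  57.9] [0.5416 0.1788 0.006 ]
jig 0.72 [403.1  56.7] [0.5832 0.1847 0.    ]
```

View pics/w2.png

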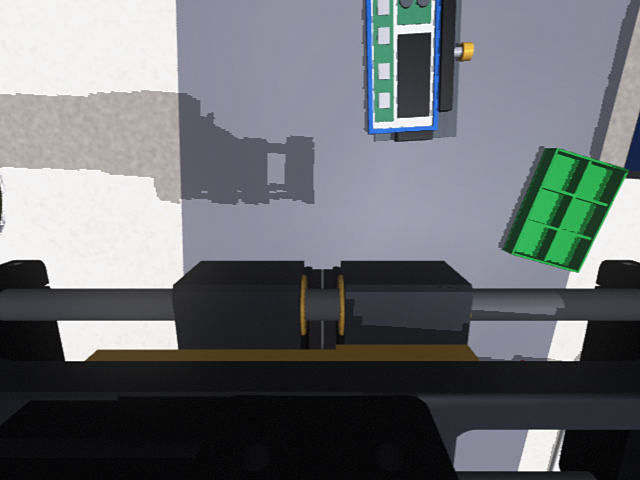

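The grasp missed: the fingers closed to zero. In this view the frame's free edge is at about column 367, with its corner at (370,134). I'll look for the bar.

Run:
```python
from h import *
im=snap("top","top1.png")
cv2.imwrite("pics/top1c.png",cv2.resize(im[200:320,200:460,::-1],None,fx=3,fy=3,interpolation=cv2.INTER_CUBIC))
for n,z in [("grip_mid",.03),("straightedge",0),("edge_left",.006),("edge_right",.006)]:
    for q in finder.tip_of(n,"top")[:2]: print(n,round(q["p"],2),np.round(q["xy"],1),ray("top",q["xy"],z).round(4))
print(proj("top",[.538,-.188,.046]),proj("top",[.538,-.188,.0]))
c=cams.calibration("wrist");E=np.array(c["extrinsics"]);print("wristcam pos",-E[:3,:3].T@E[:3,3],"axis",E[2,:3], "tcp px", proj("wrist",get_obs()["tool_pos"]))
```

```text
grip_mid 0.94 [388.6 254.8] [ 0.5453 -0.1775  0.03  ]
grip_mid 0.37 [364.6 246.2] [ 0.5683 -0.1167  0.03  ]
straightedge 0.63 [391.8 251.1] [ 0.5575 -0.1898  0.    ]
straightedge 0.45 [367.7 242.3] [ 0.5816 -0.1274  0.    ]
edge_left 0.78 [367.1 242.8] [ 0.5797 -0.1253  0.006 ]
edge_right 0.92 [423.1 259.1] [ 0.5348 -0.2696  0.006 ]
[393.58544845 257.04303095] [391.35603501 258.55587416]
wristcam pos [0.50034782 0.07056506 0.41510222] axis [ 0.01832955 -0.23931089 -0.97076997] tcp px [320.36885701 267.14737215]
```

View pics/top1c.png

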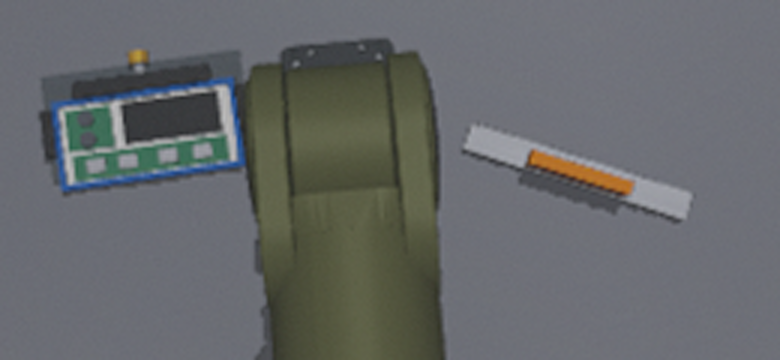

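```bash
cat > cmp.py <<'E'
from h import *
for f in ["top0.png","top1.png"]:
    im=cv2.imread("pics/"+f);h=cv2.cvtColor(im,cv2.COLOR_BGR2HSV)
    m=((h[...,0]>5)&(h[...,0]<22)&(h[...,1]>130)&(h[...,2]>100)).astype(np.uint8);m[:,:350]=0;m[:,440:]=0;m[:230]=0;m[290:]=0
    v,u=np.nonzero(m);r=cv2.minAreaRect(np.c_[u,v].astype(np.float32));print(f,u.mean(),v.mean(),r,ray("top",(u.mean(),v.mean()),.046))
    g=(h[...,2]>175).astype(np.uint8);g[:,:350]=0;g[:,440:]=0;g[:235]=0;g[285:]=0
    v,u=np.nonzero(g|m);print(cv2.minAreaRect(np.c_[u,v].astype(np.float32)))
E
python3 cmp.py; python3 -m creep '.01 -.05 0 -4 .087;.01 -.05 0 -4 .087;.01 -.05 0 -4 .087;.004 -.04 0 -5 .087;0 0 0 -6 .087;0 0 0 0 .087;0 0 0 0 .087;0 0 0 0 .087'; python3 look.py w3.png; python3 seg.py;  python3 -c "
from h import *
snap('scene','s3.png'); p=get_obs()['tool_pos']; print(proj('scene',p), proj('scene',[.538,-.188,.046]))
im=cv2.imread('pics/s3.png')[150:320,180:380]; cv2.imwrite('pics/s3c.png',cv2.resize(im,None,fx=3.5,fy=3.5,interpolation=cv2.INTER_CUBIC))"
```

```text
top0.png 392.76687116564415 257.00613496932516 ((392.83160400390625, 257.026123046875), (35.125396728515625, 4.5716352462768555), 17.744672775268555) [ 0.53812483 -0.18593522  0.046     ]
((392.83160400390625, 257.026123046875), (35.125396728515625, 4.5716352462768555), 17.744672775268555)
top1.png 392.76687116564415 257.00613496932516 ((392.83160400390625, 257.026123046875), (35.125396728515625, 4.5716352462768555), 17.744672775268555) [ 0.53812483 -0.18593522  0.046     ]
((393.06964111328125, 256.28228759765625), (35.125396728515625, 6.13361120223999), 17.744672775268555)
time_s: 9.38
tool_pos: [0.5385, -0.1842, 0.2195]
tool_rot: [180.0, -0.0, 71.4]
force: [-0.2, -0.3, 0.0]
grip_width: 0.0722
grasp_force: 0.0
9.375 [ 0.5385 -0.1842  0.2195] [ 1.800e+02 -2.000e-02  7.138e+01]
grip_mid 0.67 [321.4 216.9] [ 0.5379 -0.1865  0.03  ]
edge_mid 0.81 [336.5 211.4] [ 0.5562 -0.1902  0.006 ]
edge_left 0.94 [336.8 146.9] [ 0.5802 -0.1181  0.006 ]
edge_right 0.97 [335.8 278.1] [ 0.5283 -0.2723  0.006 ]
straightedge 0.95 [326.7 212.3] [ 0.5442 -0.1886  0.    ]
frame_edge 0.49 [337.2 147.3] [ 0.5805 -0.1189  0.006 ]
grip(z=.046) ((538.4057006835938, -187.58782958984375), (89.0171127319336, 11.269895553588867), 71.00337219238281)
[ 316  128   21  160 2206]
bar edge yaw -19.020145 ends [ 0.58364742 -0.10591122] [ 0.5221852  -0.27653147] pt [ 0.55903417 -0.1780082 ]
[253.53908242 215.56019861] [258.6190454 265.8333376]
```

View pics/s3c.png

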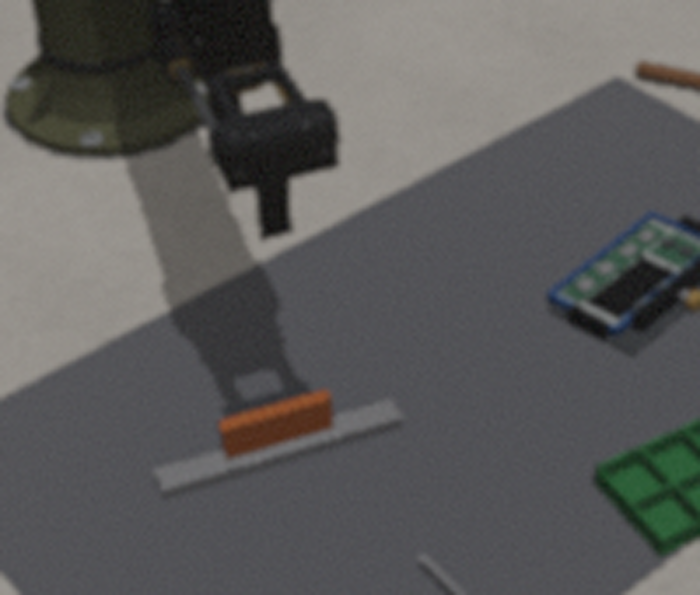

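The bar has not moved at all, yet the fingers closed without contact. I'll descend again and look before closing.

```bash
python3 -m creep '0 -.0035 -.03 0 .087;0 0 -.03 0 .087;0 0 -.03 0 .087;0 0 -.03 0 .087;0 0 -.03 0 .087;0 0 -.03 0 .087;0 0 -.012 0 .087;0 0 -.009 0 .087'
python3 -m creep '0 0 0 0 .05;0 0 0 0 .05;0 0 0 0 .05;0 0 0 0 .05;0 0 0 0 .05' 40
python3 -c "
from h import *
s=snap('scene'); t=snap('top'); w=snap('wrist')
a=cv2.resize(s[180:320,180:340],(400,350),interpolation=cv2.INTER_CUBIC); b=cv2.resize(t[200:320,320:457],(400,350),interpolation=cv2.INTER_CUBIC)
c=cv2.resize(w,(320,240)); o=np.zeros((590,800,3),np.uint8); o[:350,:400]=a;o[:350,400:]=b;o[350:,:320]=c; cv2.imwrite('pics/d4.png',o[:,:,::-1])
print(get_obs())"
```

```text
time_s: 10.88
tool_pos: [0.5387, -0.1887, 0.0185]
tool_rot: [180.0, 0.0, 71.2]
force: [0.0, -0.3, -0.2]
grip_width: 0.0873
grasp_force: 0.0
time_s: 11.5
tool_pos: [0.5385, -0.1885, 0.0187]
tool_rot: [180.0, -0.0, 71.2]
force: [0.5, -0.2, -0.8]
grip_width: 0.0516
grasp_force: 0.0
{'time_s': 11.65, 'qpos': array([-18.81153401,  20.88433284,  41.92359501, 106.73609781,
       -16.22589165,  58.45564204,  11.08718791]), 'joint_velocities': array([ 0.03737915,  0.05993986, -0.07567428,  0.05269152,  0.005861  ,
        0.04993025, -0.0352329 ]), 'effort': array([-2.48112934e-03, -3.75574780e+01,  7.53578871e+00, -2.61250681e+01,
       -4.66430420e-02,  5.14498120e-02, -1.37950451e-04]), 'tool_pos': array([ 0.53835022, -0.18853989,  0.01852991]), 'tool_rot': array([1.79992874e+02, 2.89996739e-03, 7.12472920e+01]), 'force': array([ 1.10447861, -0.38209246,  0.17769406]), 'wrist_torque': array([-0.10679643,  0.11881346,  0.01346143]), 'grasp_force': 0.0, 'grip_width': 0.0508205809207001}
```

View pics/d4.png

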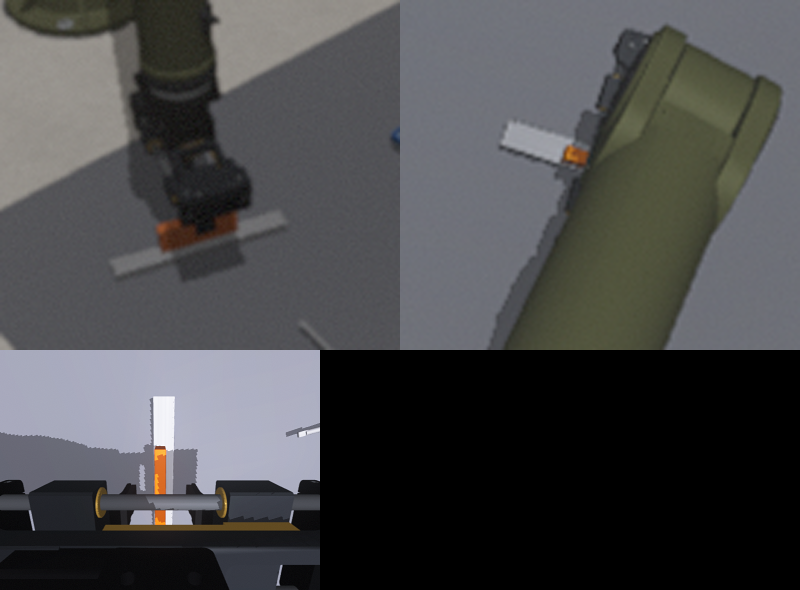

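```bash
python3 -c "
from h import *
o=get_obs();p=np.array(o['tool_pos']);a=np.radians(-18.8);ux=np.array([np.cos(a),np.sin(a),0])
f=lambda q:((proj('scene',q)-[180,180])*2.5).round(0)
for z in (.0185,.035,.05,.07):
  q=p.copy();q[2]=z
  print(z,[f(q+ux*d) for d in (.025,.033,.04,-.025)])
c=np.array([.538,-.188,0]);uy=np.array([-ux[1],ux[0],0])
print('grip top ends',[f(c+s*uy*.045+[0,0,.046]) for s in(1,-1)],'bar far corners',[f(c+ux*.016+s*uy*.1) for s in(1,-1)])
"
```

```text
0.0185 [array([206., 247.]), array([208., 252.]), array([210., 256.]), array([192., 219.])]
0.035 [array([204., 237.]), array([207., 241.]), array([209., 246.]), array([190., 208.])]
0.05 [array([203., 227.]), array([206., 232.]), array([208., 236.]), array([189., 198.])]
0.07 [array([202., 214.]), array([204., 218.]), array([206., 222.]), array([187., 185.])]
grip top ends [array([235., 203.]), array([157., 226.])] bar far corners [array([288., 228.]), array([117., 280.])]
```

The scene view shows the fingertips at about crop (208,232). That matches a real tip height of about 0.05, not the reported 0.0185, so the fingers passed just over the grip. I'll lower carefully while watching the force.

```bash
python3 -m creep '0 0 -.008 0 .05;0 0 -.007 0 .05;0 0 0 0 .05'
python3 -m creep '0 0 -.002 0 .05;0 0 -.002 0 .05;0 0 0 0 .05'
python3 -c "
from h import *
s=snap('scene'); t=snap('wrist')
a=cv2.resize(s[220:300,200:300],(500,400),interpolation=cv2.INTER_CUBIC); c=cv2.resize(t[200:400,200:440],(300,250))
o=np.zeros((400,800,3),np.uint8); o[:,:500]=a;o[:250,500:]=c; cv2.imwrite('pics/d5.png',o[:,:,::-1])
p=np.array(get_obs()['tool_pos']);a=np.radians(-18.8);ux=np.array([np.cos(a),np.sin(a),0])
for z in (0,.015,.03,.045): print(z,[((proj('scene',np.r_[p[:2],z]+ux*d)-[200,220])*5).round(0) for d in(.025,.033,.04)])
"
```

```text
time_s: 12.02
tool_pos: [0.5375, -0.1883, 0.0025]
tool_rot: [-179.9, 0.0, 71.2]
force: [-0.1, 0.3, -0.2]
grip_width: 0.0497
grasp_force: 0.0
time_s: 12.4
tool_pos: [0.5383, -0.1885, -0.0006]
tool_rot: [-180.0, 0.0, 71.2]
force: [-0.2, 0.4, -0.5]
grip_width: 0.0502
grasp_force: 0.0
0 [array([314., 318.]), array([319., 327.]), array([323., 336.])]
0.015 [array([312., 299.]), array([316., 309.]), array([321., 317.])]
0.03 [array([310., 280.]), array([314., 289.]), array([318., 298.])]
0.045 [array([307., 260.]), array([312., 270.]), array([316., 278.])]
```

View pics/d5.png

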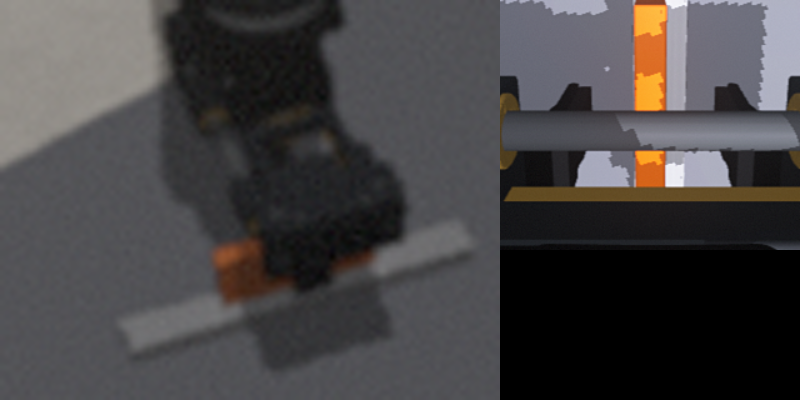

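The tip shows at about (313,292), so it is truly near 0.03 while the report says 0. The report is about 30 mm low. I'll lower 12 mm more and close.

```bash
python3 -m creep '0 0 -.004 0 .05;0 0 -.004 0 .05;0 0 -.004 0 .05;0 0 0 0 0;0 0 0 0 0;0 0 0 0 0;0 0 0 0 0;0 0 0 0 0' 40
python3 -m creep '0 0 0 0 0;0 0 0 0 0;0 0 0 0 0'
```

```text
time_s: 13.5
tool_pos: [0.5381, -0.1885, -0.0125]
tool_rot: [-180.0, -0.0, 71.2]
force: [-0.6, 0.1, 0.6]
grip_width: 0.0119
grasp_force: 40.0
time_s: 13.88
tool_pos: [0.5381, -0.1885, -0.0125]
tool_rot: [-180.0, -0.0, 71.2]
force: [-1.7, 1.3, 2.7]
grip_width: 0.0113
grasp_force: 40.0
```

Gripped with 12 mm opening and 40 N. I'll lift it and look at the frame.

```bash
python3 -m creep '0 0 .03 0 0;0 0 .04 0 0;-.011 .0415 .023 4 0;-.011 .0415 .023 4 0;-.011 .0415 .023 4 0;-.011 .0415 .023 4 0;-.011 .0415 .023 4 0;-.011 .0415 .023 4 0'
python3 -m creep '0 0 0 .8 0;0 0 0 0 0;0 0 0 0 0'
python3 look.py w6.png
```

```text
time_s: 14.88
tool_pos: [0.4715, 0.0617, 0.1957]
tool_rot: [180.0, -0.0, 95.4]
force: [1.1, -0.9, -3.3]
grip_width: 0.0115
grasp_force: 40.0
time_s: 15.25
tool_pos: [0.472, 0.059, 0.1946]
tool_rot: [-179.9, 0.0, 95.9]
force: [0.7, 0.9, -2.8]
grip_width: 0.0118
grasp_force: 40.0
15.25 [0.472  0.059  0.1946] [-1.7992e+02  4.0000e-02  9.5890e+01]
grip_mid 0.92 [322.5 293.2] [ 0.4825 -0.027   0.03  ]
edge_mid 0.87 [349.9 275.7] [ 0.5143 -0.011   0.006 ]
edge_left 0.88 [354.6 125.8] [0.4984 0.1603 0.006 ]
straightedge 0.79 [326.6 272.6] [ 0.4865 -0.0116  0.    ]
frame_edge 0.83 [395.5 110.2] [0.5401 0.1813 0.006 ]
jig 0.69 [433.  110.9] [0.5821 0.1858 0.    ]
```

View pics/w6.png

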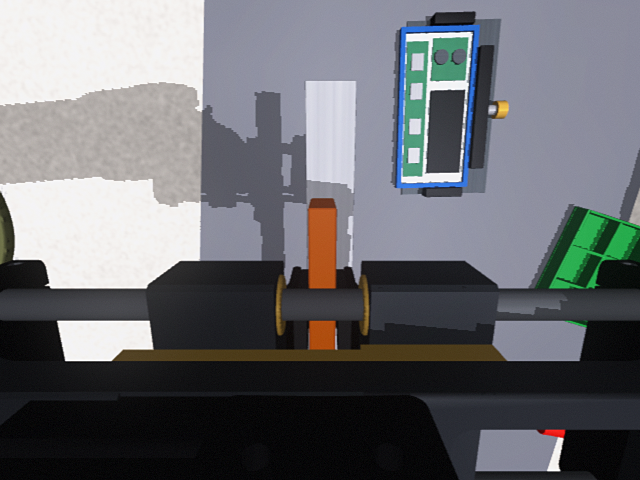

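The view shows the bar held, with its working edge from (356,82) to (353,200). The blue frame's free edge runs from about (402,27) to (395,187). I'll fit both by colour.

```bash
cat > fit.py <<'E'
from h import *
o=get_obs();p=np.array(o["tool_pos"]);yaw=o["tool_rot"][2]
im=snap("wrist");h=cv2.cvtColor(im,cv2.COLOR_RGB2HSV)
b=((h[...,0]>100)&(h[...,0]<125)&(h[...,1]>150)).astype(np.uint8);b[230:]=0;b[:,:365]=0
n,l,s,c=cv2.connectedComponentsWithStats(b);k=1+s[1:,4].argmax();b=l==k;print("frame bbox",s[k])
def line(pts):
    f=cv2.fitLine(np.array(pts,np.float32),cv2.DIST_HUBER,0,.0005,.0005).ravel().astype(float);d=f[:2]*np.sign(f[1]);return f[2:],d,np.degrees(np.arctan2(-d[0],d[1]))
rows=range(s[k][1]+6,s[k][1]+s[k][3]-6)
L=[ray("wrist",(np.nonzero(b[r])[0].min()-.5,r),.003)[:2] for r in rows]
R=[ray("wrist",(np.nonzero(b[r])[0].max()+.5,r),.012)[:2] for r in rows]
qL,dL,yL=line(L);qR,dR,yR=line(R);nx=np.array([np.cos(np.radians(yL)),np.sin(np.radians(yL))]);
print("yaw free/far",yL,yR,"width",(qR-qL)@nx)
cs=cv2.boxPoints(cv2.minAreaRect(np.array([ray("wrist",(u,v),.012)[:2] for v,u in zip(*np.nonzero(b))],np.float32)))
t=(cs-qL)@dL;print("length",np.ptp(t));M=qL+dL*(t.max()+t.min())/2;print("edge mid",M)
zt=p[2]+.0125+.012
g=(h[...,2]>185)&(h[...,1]<60)&(h[...,0]>=0);B=[]
for r in range(95,185):
    u=330
    while g[r,u] and u<380:u+=1
    B.append(ray("wrist",(u-.5,r),zt)[:2])
qB,dB,yB=line(B);print("bar yaw",yB,"tool",yaw,p);x=np.array([np.cos(np.radians(yB)),np.sin(np.radians(yB))])
print("edge offset from tool (exp .016)",(qB-p[:2])@x)
u0=int(np.mean([320,340]));col=np.nonzero(g[60:120,u0])[0].min()+60
print("bar far end along y from tool (exp .1)",(ray("wrist",(u0,col-.5),zt)[:2]-p[:2])@dB)
E
python3 fit.py
```

```text
frame bbox [ 395   26   84  163 2451]
yaw free/far 7.291607471354208 7.1001155892440595 width 0.07744431575458034
length 0.16100962646468853
edge mid [0.54280567 0.17836272]
bar yaw 5.695712825500159 tool 96.0223176896869 [0.47234249 0.06026444 0.19539885]
edge offset from tool (exp .016) 0.0164731879942083
bar far end along y from tool (exp .1) 0.10009287663140594
```

```bash
python3 -m creep '.011 .029 -.03 .4 0;.011 .029 -.03 .4 0;.011 .029 -.03 .4 0;.0115 .0285 -.03 .3 0;0 0 -.03 0 0;0 0 -.03 0 0;0 0 -.015 0 0;0 0 -.008 0 0'
python3 -m creep '0 0 0 0 0;0 0 0 0 0;0 0 0 0 0;0 0 0 0 0'
```

```text
time_s: 16.7
tool_pos: [0.5168, 0.1759, -0.0079]
tool_rot: [-180.0, 0.0, 97.6]
force: [0.0, -0.2, -2.7]
grip_width: 0.0118
grasp_force: 40.0
time_s: 17.2
tool_pos: [0.5172, 0.1762, -0.007]
tool_rot: [179.9, -0.0, 97.6]
force: [0.1, 0.1, -3.5]
grip_width: 0.0118
grasp_force: 40.0
```

```bash
python3 -m creep '0 0 -.002 0 0;0 0 -.002 0 0;.004 .0005 0 0 0;.003 .0004 0 0 0;0 0 0 0 0;0 0 0 0 0'
python3 -m creep '.001 .0001 0 0 0;.001 .0001 0 0 0;0 0 0 0 0'
python3 -m creep '.001 .0001 0 0 0;0 0 0 0 0;0 0 0 0 0'
```

```text
time_s: 17.95
tool_pos: [0.5239, 0.1768, -0.0115]
tool_rot: [180.0, 0.0, 97.5]
force: [0.5, 0.6, -3.6]
grip_width: 0.0119
grasp_force: 40.0
time_s: 18.32
tool_pos: [0.5248, 0.177, -0.0118]
tool_rot: [-179.9, -0.0, 97.5]
force: [-3.0, 0.0, -1.5]
grip_width: 0.012
grasp_force: 40.0
time_s: 18.7
tool_pos: [0.5248, 0.177, -0.012]
tool_rot: [-179.8, 0.0, 97.5]
force: [-5.1, -0.4, -0.6]
grip_width: 0.0116
grasp_force: 40.0
```

```bash
python3 -m creep '.001 .0001 0 0 0;.001 .0001 0 0 0;0 0 -.001 0 0;0 0 0 0 0;0 0 0 0 0'
python3 - <<'E'
from h import *
im=snap("wrist","w7.png")
for n in ("edge_left","edge_right","edge_mid","frame_edge"):
    for q in finder.tip_of(n,"wrist")[:1]: print(n,round(q["p"],2),q["xy"],ray("wrist",q["xy"],.006))
E
```

```text
time_s: 19.32
tool_pos: [0.5247, 0.1769, -0.0124]
tool_rot: [-179.5, -0.0, 97.5]
force: [-12.9, -2.3, 9.4]
grip_width: 0.0119
grasp_force: 40.0
edge_left 0.72 [356.7, 126.0] [0.53255486 0.25888012 0.006     ]
edge_mid 0.83 [349.5, 275.2] [0.5408031  0.18051703 0.006     ]
frame_edge 0.79 [347.7, 279.2] [0.54016359 0.17805403 0.006     ]
```

View pics/w7.png

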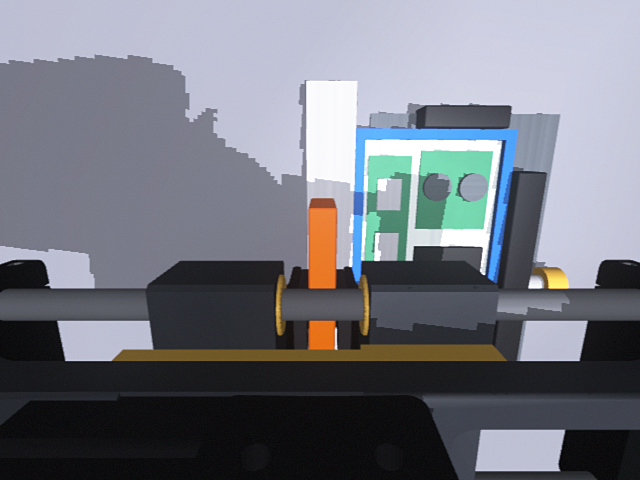

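The bar's edge is flush with the frame along the visible length, around column 357, and it is pressing lightly on the mat. I'll release with a small opening and lift.

```bash
python3 -m creep '-.001 0 .0005 0 0;0 0 0 0 .03;0 0 0 0 .03;0 0 0 0 .03;0 0 0 0 .03;0 0 0 0 .03'
python3 -m creep '0 0 .01 0 .03;0 0 .02 0 .03;0 0 .04 0 .03;-.01 -.03 .05 0 .03;-.02 -.05 .05 0 .03;-.01 -.03 .02 0 .03;0 0 0 0 .03;0 0 0 0 .03'
python3 - <<'E'
from h import *
o=get_obs();print(o["time_s"],o["tool_pos"],o["force"])
im=snap("wrist","w8.png")
for n in ("edge_left","edge_right","edge_mid","frame_edge"):
    for q in finder.tip_of(n,"wrist")[:1]: print(n,round(q["p"],2),q["xy"],ray("wrist",q["xy"],.006))
E
```

```text
time_s: 20.32
tool_pos: [0.5283, 0.1774, -0.0118]
tool_rot: [180.0, -0.0, 97.5]
force: [-0.3, 0.8, 0.2]
grip_width: 0.0297
grasp_force: 0.0
time_s: 21.32
tool_pos: [0.4907, 0.0757, 0.1705]
tool_rot: [180.0, -0.1, 97.6]
force: [-0.3, -0.3, -0.6]
grip_width: 0.0302
grasp_force: 0.0
21.325 [0.49071679 0.07572792 0.17052908] [-0.27357485 -0.337542   -0.59774828]
edge_left 0.7 [387.6, 38.1] [0.53022001 0.25784617 0.006     ]
edge_right 0.61 [383.7, 202.9] [0.55424733 0.10154947 0.006     ]
edge_mid 0.77 [383.2, 120.1] [0.53907411 0.18377833 0.006     ]
frame_edge 0.83 [383.9, 130.2] [0.54161593 0.17412166 0.006     ]
```

View pics/w8.png

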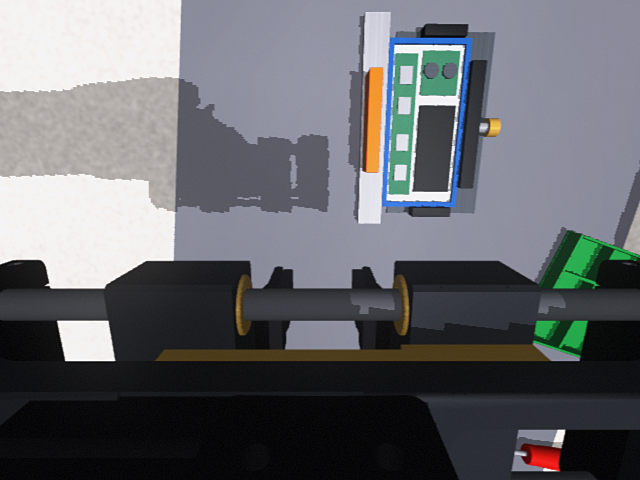

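The bar rests beside the frame, its edge running from (390,12) to (381,222), with both edges meeting from (389,40) to (383,207). I'll check the gap by the numbers.

Run:
```python
from h import *
im=cv2.imread("pics/w8.png");h=cv2.cvtColor(im,cv2.COLOR_BGR2HSV)
for r in (48,60,80,100,125,150,170,190,200):
    s=slice(370,400);bl=(h[r,s,0]>100)&(h[r,s,0]<125)&(h[r,s,1]>130);w=(h[r,s,2]>180)&(h[r,s,1]<60)
    b0=np.nonzero(bl)[0].min()+370;ws=[x for x in np.nonzero(w)[0]+370 if x<b0]
    a=ray("wrist",(max(ws)+.5,r),.012);c=ray("wrist",(b0-.5,r),.012)
    print(r,max(ws),b0,"gap mm",round(1000*(c[0]-a[0]),1), im[r,max(ws):b0+1].tolist()[:4])
o=get_obs();print(o["time_s"])
```

```text
48 388 389 gap mm 0.0 [[200, 182, 176], [199, 125, 89]]
60 388 389 gap mm 0.0 [[206, 172, 165], [203, 104, 51]]
80 387 388 gap mm 0.0 [[208, 177, 171], [203, 105, 55]]
100 386 387 gap mm 0.0 [[213, 181, 172], [204, 109, 59]]
125 384 386 gap mm 1.0 [[220, 210, 209], [213, 159, 140], [222, 117, 57]]
150 383 385 gap mm 1.0 [[233, 220, 215], [229, 169, 141], [228, 123, 60]]
170 382 384 gap mm 1.0 [[218, 207, 208], [204, 147, 124], [221, 119, 57]]
190 381 383 gap mm 1.0 [[219, 208, 208], [207, 149, 126], [224, 121, 59]]
200 381 382 gap mm 0.0 [[216, 194, 191], [199, 111, 67]]
21.575
```

```bash
python3 -c "
from cell import ticket
print(ticket.sign_off())"
```

```text
the job is handed in; nothing more can be done
None
```

The straightedge lies flat on the mat, flush against the frame's free edge (no visible gap over about 1 mm along it), centred to within a few millimetres, and released; the job was handed in at about 21.6 s, with no verdict returned.

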